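# Sort the toy van and the cat figure into their stock trays

### The arm

A 6-joint arm with a two-finger parallel gripper is mounted at the origin on the work surface. World frame = base frame: x ahead of the robot, y to its left, z up, the work surface at z = 0. Lengths are in m, angles in rad, forces in N, time in s.
With the tool pointing down it reaches from about 0.225 to 0.875 m from the base axis. Payload 3.4 kg.
Tool frame: the origin (TCP) lies midway between the tips of the shut fingers; the grasp point (between the pads) lies 19 mm behind it (pinch_z is the distance from the TCP to the grasp point, in m); z points along the fingers, y is the line along which they close (so a half turn about z gives the same grasp; the last joint's range is limited). The gripper opens to 85 mm and grips with 20 to 120 N. Pads are 22 mm wide; open, the fingers measure 114 mm over their backs; the gripper's body (76 mm by 85 mm) begins 54 mm behind the grasp point. The pads swing forward as they close: fully open they stand 13 mm farther back than shut.
Start: joints at [1.05, 0.276, 1.505, -0, 1.361, -0.121], TCP at [0.224, 0.53, 0.202] pointing down, gripper open.
Joint ranges: [-2.89, 2.89], [-0.75, 2.08], [0.22, 2.7], [-1.18, 4.32], [0.11, 2.71], [-2.7, 2.7]. Speed limits (rad/s): [2.57, 2.57, 3.14, 3.14, 3.14, 3.14].

### API

Orientations are given as a unit quaternion [w, x, y, z].
In Python, from rig import get_state, get_image, sign_off, pinch_z gives the robot as it stands.
- The arm moves only by the tool send_rows, never from a script. Its argument "steps" is one flat list of numbers, 5 for each row, row after row: the gripper's target within -1 to 1 (fully open at 1, half-way at 0, shut at -1), then the shift along the tool's x, y, z in cm, then the turn about the tool's z in degrees. In form: [gripper, x, y, z, roll, gripper, x, y, z, roll, ...]. A call has 1 to 12 rows; each row shifts and turns the commanded pose from where the row before left it, along the tool's axes as they then stand; what a row does not reach is not made up. A row lasts 1/10 s, in which the tool goes at most 50 mm and 8.59 degrees, less where a joint would pass 70% of its speed; a pose out of reach is approached as far as the arm can. A call is refused whole if a number of a shift passes 5 or a number of a turn 8.59, either way. A call with a gripper value outside its range is refused whole. The fingers move at their own pace and stop on an object; "newtons" is the grip in N (left out, the last holds). Time passes only in rows, so rows that do not move let the fingers close. It gives the time, the measured TCP pose, the force, the opening and the grip force at its end, in the units of the state.
- get_state(): the state, without advancing time (a new reading comes with each control period).
- get_image(name): name is "scene" or "top"; returns a dict with "color" (400x640x3 uint8, red, green, blue), "mtx" (3x3 intrinsics, pixels), "k1" (the pictures are not rectified: a ray, as slopes to the right and down, at radius r is drawn at 1 + k1 r^2 times it, then the intrinsics apply), "T" (4x4, takes a point from camera to world coordinates). Camera axes: x right, y down, z forward; pixel columns grow to the right and rows downward; lengths in m; the calibration is good to about 2 mm. A picture is of the moment at which its call begins. There is no depth.
- sign_off(): hands the job in; it is judged then, once.
The state is a dict: "clock": time; "qpos": joint angles; "qd": joint speeds; "effort": joint torques, N m; "position": TCP position; "ee_rot": TCP orientation; "contact_force": force on the tool from outside, world axes, zero at the start; "moment": the same for the moment, N m; "width": finger opening in m; "gripper_force": force on a finger pad.
Only numpy, scipy, OpenCV 4.12 (cv2) and the standard library are available. Lean on these libraries where they do the work, as an engineer would, in place of code of your own. Each camera call takes 0.05 s, during which the arm holds its last target. There are 200 camera calls.

### The job

Stray stock has been left on the gift shop counter: put the red toy van into the black tray with the other vehicle, standing on its wheels, and the orange cat figure into the yellow tray with the other figure, standing upright on its base. Set each one down on the tray's floor rather than dropping it; either may go first.

Things in the scene. Friction and masses are not known exactly. Their poses are not given: they have to be found in the camera images.
- red_van: red toy van, black wheels and roof hatch, about 150 g, 90 mm long (x, bonnet to -x), 44 mm wide (y), 56 mm high. Flat parallel sides from 10 mm up to 54 mm (x from -13 to +45 mm) or 34 mm (bonnet) above the ground. Origin on the ground under its centre, z up. A red gift box with gold ribbon lies nearby: not this.
- cat_figure: solid orange cat figure, dark boots, black belt, white muzzle, green base; about 120 g, 80 mm high with its ears. Round base 48 mm across, 8 mm thick; upright round body 36 mm across up to 48 mm, then a round head 32 mm across. Origin at the centre of the base's underside, z up, face to -x. A plain orange tin with a brass lid stands nearby: not this.
- vehicle_tray: black open tray fixed to the counter left or right (the two may swap), 240 mm (x) by 170 mm (y) outside, 40 mm high, walls and floor 5 mm thick. Origin at the centre of its underside, z up, x away from the robot (within 10 degrees). A cream toy car stands in its far half, about 60 mm to +x; the near half, centred 55 mm to -x of the origin, is empty.
- figure_tray: yellow open tray fixed to the counter left or right (the two may swap), 240 mm (x) by 170 mm (y) outside, 40 mm high, walls and floor 5 mm thick. Origin at the centre of its underside, z up, x away from the robot (within 10 degrees). A blue owl figure stands in its far half, about 60 mm to +x; the near half, centred 55 mm to -x of the origin, is empty.
Not all that is in view belongs to the job. Leave any blue or pink look-alike of the red_van alone.

How it is judged:
By the outcome, as a careful person would: the job done as asked, in the order asked, and still so for the second after the job is handed in, with the robot touching nothing.
It also fails if it takes over 56 s, if anything falls off the work surface, if the arm or the gripper's body presses on something with over 40 N, if the wrist force passes 120 N, or if a joint passes its speed limit or range.

## Working session

There is one attempt and no reset: what is moved stays moved. The work goes in short steps, Python scripts to look and compute and a tool call to move; the robot and the scene stay as the last step left them, time stands still between calls to the robot, and variables do not carry over. Pictures are saved under pics/ and viewed, at most 10 in all, crops included, and the job is handed in when it is done.

Besides the shell and the picture viewer there is one more tool, called after "Request:" in YAML: its name, and indented under it one key for each argument. send_rows: Moves the arm, as the interface text tells. Its arguments: {"type":"object","properties":{"steps":{"type":"array"},"newtons":{"type":"number"}},"required":["steps"]}

```bash
mkdir -p pics; ls; cat > h.py <<'E'
import numpy as np, cv2
from rig import get_state, get_image, sign_off, pinch_z
def snap(n, tag):
    im=get_image(n); np.savez(f'pics/{tag}.npz',**{k:np.array(v) for k,v in im.items()})
    cv2.imwrite(f'pics/{tag}.png',im['color'][:,:,::-1]); return im
def load(tag): return dict(np.load(f'pics/{tag}.npz'))
def ray(im,uv):
    k=np.array([float(im['k1']),0,0,0,0])
    p=cv2.undistortPoints(np.array(uv,float).reshape(-1,1,2),im['mtx'],k).reshape(-1,2)
    d=np.c_[p,np.ones(len(p))]@im['T'][:3,:3].T
    return im['T'][:3,3],d
def plane(im,uv,z):
    o,d=ray(im,uv); return o+d*((z-o[2])/d[:,2])[:,None]
E
python3 - <<'E'
from h import *
for n in ('top','scene'):
    im=snap(n,n+'0'); print(im['T'].round(3).tolist(),im['k1'])
s=get_state();print(s,pinch_z)
E
```

```text
pics
[[0.019, -0.987, 0.161, 0.331], [-1.0, -0.019, 0.003, -0.008], [-0.0, -0.161, -0.987, 0.89], [0.0, 0.0, 0.0, 1.0]] -0.030723995362203504
[[0.842, 0.353, -0.407, 0.89], [0.539, -0.541, 0.646, -0.648], [0.007, -0.763, -0.646, 0.695], [0.0, 0.0, 0.0, 1.0]] -0.07703629876384402
{'clock': 0.1, 'qpos': array([ 1.05003097e+00,  2.76529068e-01,  1.50601194e+00,  1.26072518e-05,
        1.36070017e+00, -1.20983723e-01]), 'qd': array([ 0.00028708, -0.00043066, -0.00229315, -0.00072345, -0.00147092,
        0.00105302]), 'effort': array([ 1.24582944e-03, -4.17704308e+01, -2.46404976e+01, -2.21106734e-04,
        5.80680746e-03,  3.28708623e-06]), 'position': array([0.22353044, 0.52920687, 0.20082563]), 'ee_rot': array([-2.65818516e-04,  1.98563548e-01,  9.80087669e-01, -7.80246873e-04]), 'contact_force': array([-0.29710291,  0.45007241, -0.04455605]), 'moment': array([-0.00769441,  0.04386278,  0.01989116]), 'gripper_force': 0.0, 'width': 0.08546477870476149} 0.0187
```

View pics/top0.png

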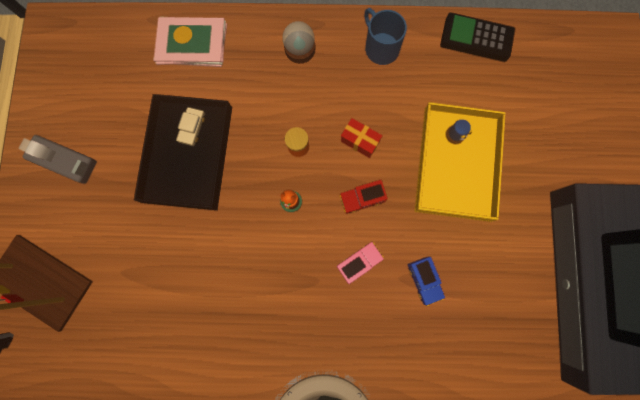

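View pics/scene0.png

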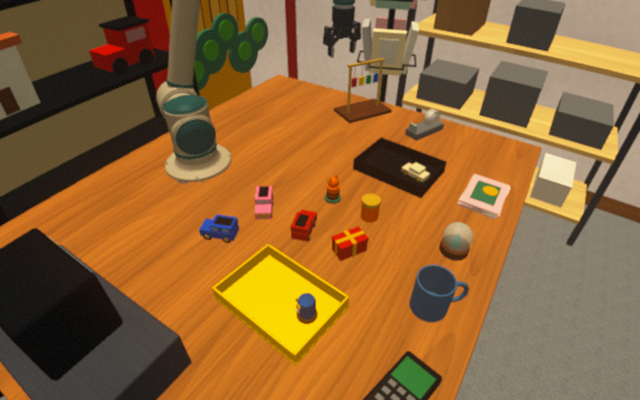

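The top view shows the black tray at (185,152), with the cream car at (190,127), and the yellow tray at (462,160), with the owl at (460,131).
- **Van candidates:** red van (364,196), red gift box (361,137), pink van (360,263), blue van (427,280). I choose (364,196).
- **Cat candidates:** cat (291,201), orange tin (296,139). I choose (291,201).

Next is one close crop to check both choices, plus the measurements.

```bash
python3 - <<'E'
from h import *
t=load('top0'); s=load('scene0')
a=cv2.resize(t['color'][165:225,265:400],(780,346),interpolation=cv2.INTER_CUBIC)
b=cv2.resize(s['color'][170:245,285:385][:, :],(325,244),interpolation=cv2.INTER_CUBIC)
c=np.zeros((600,780,3),np.uint8); c[:346]=a; c[350:594,:325]=b
cv2.imwrite('pics/crop1.png',c[:,:,::-1])
hsv=cv2.cvtColor(t['color'],cv2.COLOR_RGB2HSV); H,S,V=cv2.split(hsv)
def big(m,box):
    x0,y0,x1,y1=box; k=np.zeros_like(m); k[y0:y1,x0:x1]=m[y0:y1,x0:x1]
    k=cv2.morphologyEx(k,cv2.MORPH_CLOSE,np.ones((5,5)))
    cs,_=cv2.findContours(k,cv2.RETR_EXTERNAL,cv2.CHAIN_APPROX_NONE); return max(cs,key=cv2.contourArea)
u=lambda m:m.astype(np.uint8)*255
for n,m,box,z in [('ytray',u((H>20)&(H<35)&(S>150)&(V>90)),(400,90,520,230),.04),('btray',u(V<60),(120,85,245,220),.04),
   ('van',u(((H<5)|(H>174))&(S>170)|(V<50)),(335,172,395,220),.056),('van.03',u(((H<5)|(H>174))&(S>170)|(V<50)),(335,172,395,220),.03),('cathead',u((H<10)&(S>190)&(V>140)),(278,185,305,215),.06),('catbase',u((H>30)&(H<95)&(S>40)),(275,185,308,217),.008)]:
    c=big(m,box); 
    if 'cat' in n:
        (cx,cy),r=cv2.minEnclosingCircle(c); print(n,(cx,cy),r,plane(t,[(cx,cy)],z).round(4)); continue
    q=cv2.boxPoints(cv2.minAreaRect(c)) if 'van' in n else cv2.approxPolyDP(c,0.04*cv2.arcLength(c,True),True).reshape(-1,2)
    P=plane(t,q,z); print(n,q.round(1).tolist(),P[:,:2].round(4).tolist(),'mean',P.mean(0).round(4))
    W=plane(t,c.reshape(-1,2),z)[:,:2].astype(np.float32); print('  rect',cv2.minAreaRect(W))
E
```

```text
ytray [[429, 103], [419, 209], [497, 218], [496, 119], [430, 105], [504, 113]] [[0.6839, -0.2173], [0.4494, -0.1913], [0.4334, -0.355], [0.6505, -0.3633], [0.6793, -0.2194], [0.6647, -0.3817]] mean [ 0.5935 -0.288   0.04  ]
  rect ((0.5579717755317688, -0.2856167256832123), (0.1688505858182907, 0.23867987096309662), 83.4608383178711)
btray [[154, 95], [135, 199], [216, 209], [231, 107]] [[0.692, 0.388], [0.4592, 0.4073], [0.4413, 0.2337], [0.6665, 0.2155]] mean [0.5648 0.3111 0.04  ]
  rect ((0.5666906237602234, 0.3116752505302429), (0.17817935347557068, 0.24085642397403717), 85.41710662841797)
van [[340.20001220703125, 192.60000610351562], [380.1000061035156, 179.3000030517578], [386.70001220703125, 199.10000610351562], [346.79998779296875, 212.39999389648438]] [[0.4783, -0.0255], [0.5079, -0.108], [0.4665, -0.1215], [0.4374, -0.0397]] mean [ 0.4725 -0.0737  0.056 ]
  rect ((0.4724034368991852, -0.07384192198514938), (0.04352199658751488, 0.08746173977851868), 19.06228256225586)
van.03 [[340.20001220703125, 192.60000610351562], [380.1000061035156, 179.3000030517578], [386.70001220703125, 199.10000610351562], [346.79998779296875, 212.39999389648438]] [[0.4829, -0.0261], [0.5134, -0.1111], [0.4707, -0.1251], [0.4407, -0.0407]] mean [ 0.4769 -0.0757  0.03  ]
  rect ((0.4768054187297821, -0.07589517533779144), (0.044879086315631866, 0.09018885344266891), 19.06220054626465)Traceback (most recent call last):
  File "<stdin>", line 15, in <module>
  File "<stdin>", line 11, in big
ValueError: max() iterable argument is empty
```

View pics/crop1.png

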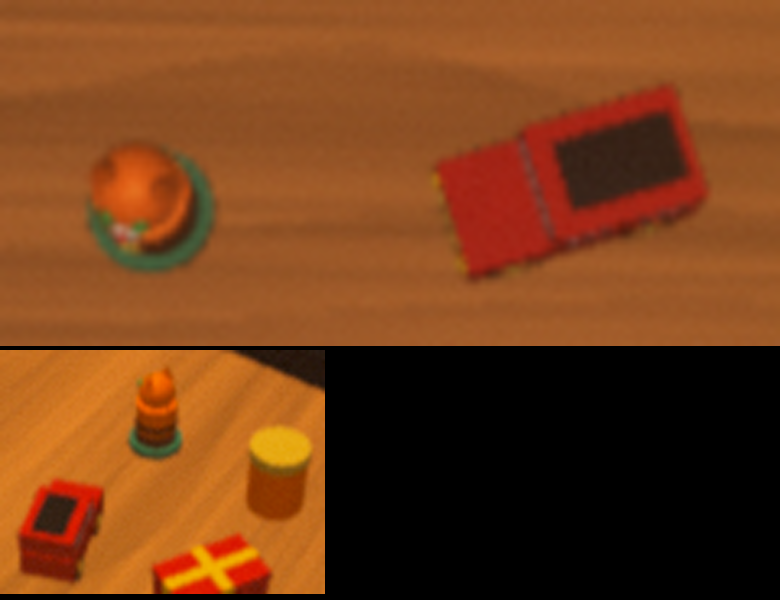

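The crop confirms both choices. The red van stands on its wheels with the hatch up and its bonnet to the left (+y), and the cat stands on its green base, centred at about (291,201) in the top view.

```bash
cat >> h.py <<'E'
from scipy.spatial.transform import Rotation as R
def pose(s=None):
    s=s or get_state(); q=np.array(s['ee_rot']); return np.array(s['position']),R.from_quat(q[[1,2,3,0]])
def go(p,close=None,p0=None,r0=None):
    """tool-axis shift (cm) from now to p; turn (deg, tool z) bringing the closing line to heading close"""
    a,b=pose(); r=b; d=r.inv().apply(np.array(p)-a)*100
    y=r.as_matrix()[:,1]; h=np.degrees(np.arctan2(y[1],y[0]))
    t=None if close is None else -((close-h+90)%180-90)
    print('shift cm',d.round(2),'turn',t,'heading y',h.round(1),'tilt',r.as_matrix()[:,2].round(3))
E
python3 - <<'E'
from h import *
t=load('top0'); s=load('scene0')
print('top',plane(t,[(291.1,201.3)],.006)); print('scene',plane(s,[(332.7,198)],.006))
print('van in scene: roof', plane(s,[(285+55/3.25,170+(514-350)/3.25)],.056))
print('hatch top', plane(t,[(265+622/5.778,165+160/5.778)],.056))
p=plane(t,[(291.1,201.3)],.006)[0]
go([p[0],p[1],.13]); go([.472,-.0725,.13],19.7)
E
```

```text
top [[0.46580387 0.08016521 0.006     ]]
scene [[0.47020232 0.07638686 0.006     ]]
van in scene: roof [[ 0.4821817  -0.09304103  0.056     ]]
hatch top [[ 0.47934569 -0.09254136  0.056     ]]
shift cm [-39.8  -31.92   7.13] turn None heading y 67.1 tilt [-0.001 -0.001 -1.   ]
shift cm [-46.31 -45.74   7.15] turn 47.39405846335764 heading y 67.1 tilt [-0.001 -0.001 -1.   ]
```

Request:
send_rows:
  steps: [1,-3.6,-2.92,0.6,0,1,-3.6,-2.92,0.6,0,1,-3.6,-2.92,0.6,0,1,-3.6,-2.92,0.6,0,1,-3.6,-2.92,0.6,0,1,-3.6,-2.92,0.6,0,1,-3.6,-2.92,0.6,0,1,-3.6,-2.92,0.6,0,1,-3.6,-2.92,0.6,0,1,-3.6,-2.92,0.6,0,1,-3.6,-2.92,0.6,0,1,0,0,0,0]
  newtons: 30

```text
clock: 1.3
position: [0.466, 0.0749, 0.1347]
ee_rot: [0.0, 0.202, 0.979, -0.001]
contact_force: [0.3, 1.0, -0.2]
width: 0.0851
gripper_force: 0.0
```

```bash
python3 - <<'E'
from h import *
snap('scene','scene1'); go([.468,.0785,.012])
im=load('scene1')
cv2.imwrite('pics/crop2.png',cv2.resize(im['color'][60:260,200:440],(720,600))[:,:,::-1])
E
```

```text
shift cm [-0.31  0.26 12.28] turn None heading y 66.8 tilt [-0.001 -0.    -1.   ]
```

View pics/crop2.png

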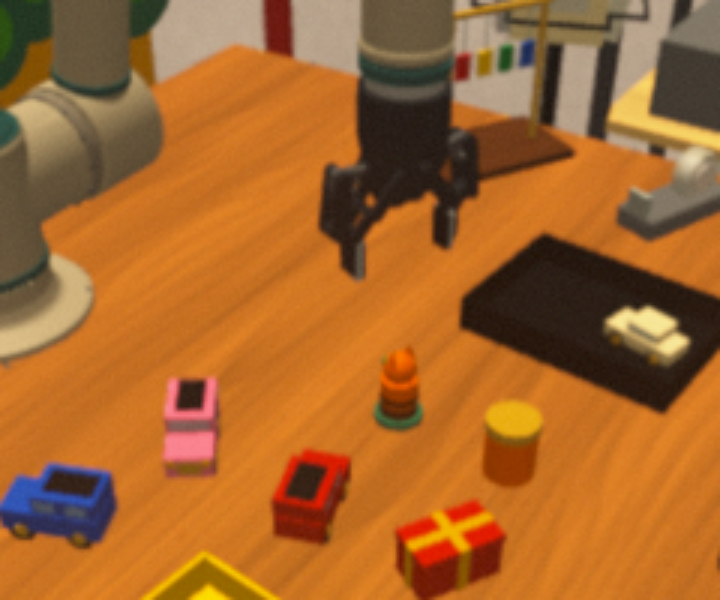

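The gripper hangs open above the upright cat, which is at crop pixel (400,390), and its way down is clear. I'll descend and grasp.

Request:
send_rows:
  steps: [1,-0.3,0.26,2,0,1,0,0,2.5,0,1,0,0,2.5,0,1,0,0,2,0,1,0,0,1.5,0,1,0,0,1,0,1,0,0,0.6,0,1,0,0,0,0,-1,0,0,0,0,-1,0,0,0,0,-1,0,0,0,0,-1,0,0,0,0]
  newtons: 30

```text
clock: 2.55
position: [0.4678, 0.0809, 0.0154]
ee_rot: [0.001, 0.199, 0.98, 0.0]
contact_force: [-1.1, -1.1, 4.0]
width: 0.0333
gripper_force: 29.4
```

Request:
send_rows:
  steps: [-1,0,0,0,0,-1,0,0,0,0,-1,0,0,0,0,-1,0,0,0,0]

```text
clock: 2.95
position: [0.4678, 0.0809, 0.0154]
ee_rot: [0.001, 0.199, 0.98, 0.0]
contact_force: [-1.1, 0.6, 6.0]
width: 0.033
gripper_force: 29.4
```

Request:
send_rows:
  steps: [-1,0,0,-0.5,0,-1,0,0,-1,0,-1,0,0,-2,0,-1,0,0,-2,0,-1,0,0,-2.5,0,-1,0,0,-3,0,-1,0,0,-2,0,-1,0,0,0,0,-1,0,0,0,0]

```text
clock: 3.85
position: [0.4671, 0.0809, 0.1447]
ee_rot: [0.0, 0.199, 0.98, 0.0]
contact_force: [-0.3, -1.3, -0.8]
width: 0.0333
gripper_force: 30.0
```

```bash
python3 - <<'E'
from h import *
im=snap('scene','scene2')
cv2.imwrite('pics/crop3.png',cv2.resize(im['color'][80:230,260:420],(640,600),interpolation=cv2.INTER_CUBIC)[:,:,::-1])
go([.503,-.2795,.145]); go([.4678,.0809,.145])
E
```

```text
shift cm [-17.4  -31.77  -0.12] turn None heading y 67.1 tilt [-0.002  0.    -1.   ]
shift cm [-0.13  0.06 -0.12] turn None heading y 67.1 tilt [-0.002  0.    -1.   ]
```

View pics/crop3.png

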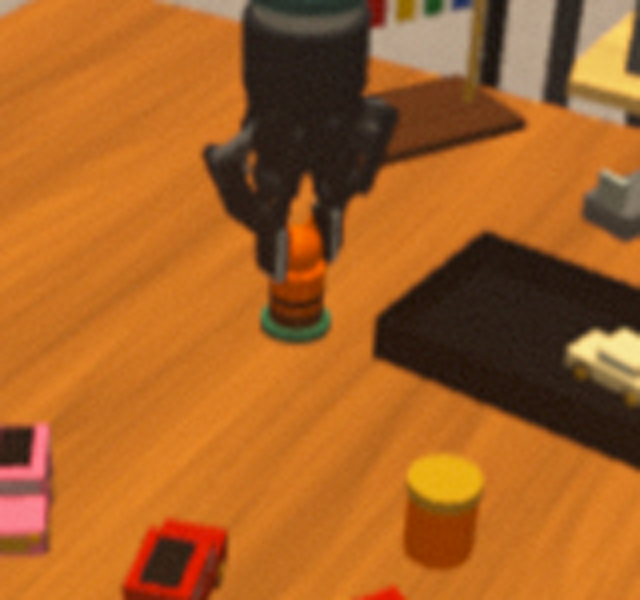

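The cat is off the counter and hangs upright in the fingers, with its base at crop (296,322). I'll work out the base height and carry on.

```bash
python3 - <<'E'
from h import *
im=load('scene2'); o,d=ray(im,[(260+296/4,80+322/4)]); d=d[0]
t=np.dot([.467-o[0],.081-o[1]],d[:2])/np.dot(d[:2],d[:2]); print(o+t*d, get_state()['position'])
E
```

```text
[0.46744787 0.08125926 0.13134197] [0.4664071  0.08086655 0.1438188 ]
```

Request:
send_rows:
  steps: [-1,-1,-2,0,0,-1,-2,-3.6,0,0,-1,-2,-3.6,0,0,-1,-2,-3.6,0,0,-1,-2,-3.6,0,0,-1,-2,-3.6,0,0,-1,-2,-3.6,0,0,-1,-2,-3.6,0,0,-1,-1.5,-2.6,0,0,-1,-0.9,-2,0,0,-1,0,0,0,0,-1,0,0,0,0]

```text
clock: 5.1
position: [0.5028, -0.279, 0.1427]
ee_rot: [-0.002, 0.199, 0.98, 0.001]
contact_force: [1.1, 0.3, -1.4]
width: 0.0328
gripper_force: 30.0
```

```bash
python3 - <<'E'
from h import *
im=snap('scene','scene3')
cv2.imwrite('pics/crop4.png',cv2.resize(im['color'][130:370,190:370],(600,800))[:600,:,::-1])
im=snap('top','top3')
go([.503,-.2795,.02])
E
```

```text
shift cm [-0.07 -0.14 12.35] turn None heading y 67.1 tilt [-0.002  0.002 -1.   ]
```

View pics/crop4.png

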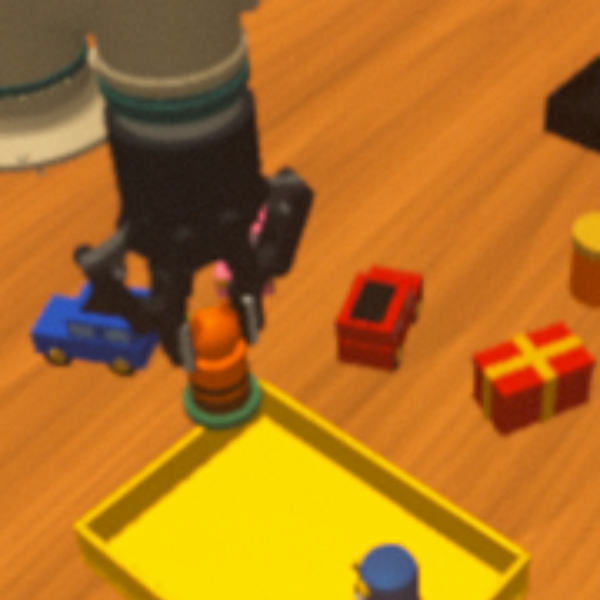

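The cat hangs upright over the near part of the yellow tray and the tray floor below it is clear. I'll lower it to just above the floor, then feel for contact.

Request:
send_rows:
  steps: [-1,0,-0.1,1.5,0,-1,0,0,2.5,0,-1,0,0,2.5,0,-1,0,0,2.2,0,-1,0,0,1.6,0,-1,0,0,1,0,-1,0,0,0.5,0,-1,0,0,0,0,-1,0,0,0,0]

```text
clock: 6.1
position: [0.5041, -0.2808, 0.0273]
ee_rot: [0.001, 0.198, 0.98, -0.0]
contact_force: [-0.2, 0.2, 0.3]
width: 0.0328
gripper_force: 30.1
```

Request:
send_rows:
  steps: [-1,0,0,0.1,0,-1,0,0,0,0,-1,0,0,0.1,0,-1,0,0,0,0]

```text
clock: 6.5
position: [0.5035, -0.2807, 0.0247]
ee_rot: [0.0, 0.199, 0.98, 0.0]
contact_force: [-0.0, -0.1, -1.7]
width: 0.033
gripper_force: 30.1
```

Request:
send_rows:
  steps: [-1,0,0,0.1,0,-1,0,0,0,0,-1,0,0,0.1,0,-1,0,0,0,0]

```text
clock: 6.9
position: [0.5034, -0.2806, 0.0224]
ee_rot: [-0.0, 0.199, 0.98, 0.0]
contact_force: [-0.5, -0.1, -0.8]
width: 0.0328
gripper_force: 30.1
```

Request:
send_rows:
  steps: [-1,0,0,0.1,0,-1,0,0,0,0]

```text
clock: 7.1
position: [0.5034, -0.2806, 0.0214]
ee_rot: [-0.0, 0.199, 0.98, 0.0]
contact_force: [-0.1, -0.1, -0.2]
width: 0.0329
gripper_force: 30.1
```

Request:
send_rows:
  steps: [-1,0,0,0.1,0,-1,0,0,0,0]

```text
clock: 7.3
position: [0.5035, -0.2807, 0.0206]
ee_rot: [0.0, 0.199, 0.98, 0.0]
contact_force: [-0.1, 0.4, -0.9]
width: 0.0328
gripper_force: 30.1
```

Request:
send_rows:
  steps: [-1,0,0,0.1,0,-1,0,0,0,0]

```text
clock: 7.5
position: [0.5036, -0.2807, 0.0205]
ee_rot: [0.0, 0.199, 0.98, -0.0]
contact_force: [-1.6, 1.1, 4.3]
width: 0.033
gripper_force: 31.1
```

Request:
send_rows:
  steps: [-1,0,0,0.1,0,-1,0,0,0,0]

```text
clock: 7.7
position: [0.5036, -0.2808, 0.0204]
ee_rot: [0.0, 0.199, 0.98, -0.0]
contact_force: [-3.0, 1.8, 10.9]
width: 0.0328
gripper_force: 32.0
```

The base is on the floor: contact came at z 0.0205, as predicted. I'll release it and lift away.

Request:
send_rows:
  steps: [-1,0,0,-0.15,0,-0.1,0,0,0,0,0.2,0,0,0,0,0.5,0,0,0,0,1,0,0,0,0,1,0,0,0,0,1,0,0,0,0,1,0,0,-1,0,1,0,0,-2,0,1,0,0,-3,0,1,0,0,-3.5,0,1,0,0,-3.5,0]

```text
clock: 8.9
position: [0.5033, -0.2805, 0.152]
ee_rot: [0.0, 0.199, 0.98, 0.0]
contact_force: [0.6, 0.2, 0.5]
width: 0.0856
gripper_force: 0.0
```

```bash
python3 - <<'E'
from h import *
im=snap('scene','scene4')
cv2.imwrite('pics/crop5.png',cv2.resize(im['color'][170:370,190:370],(540,600))[:,:,::-1])
# grasp 6 mm to the van's rear of its origin
v=np.array([.337,-.941]); c=np.array([.473,-.0735])+.006*v; print(c)
go([*c,.15],19.7); go([*c,.013])
E
```

```text
[ 0.475022 -0.079146]
shift cm [10.85 17.54  0.68] turn 47.40199582923904 heading y 67.1 tilt [ 0.01  -0.007 -1.   ]
shift cm [11.02 17.57 14.38] turn None heading y 67.1 tilt [ 0.01  -0.007 -1.   ]
```

View pics/crop5.png

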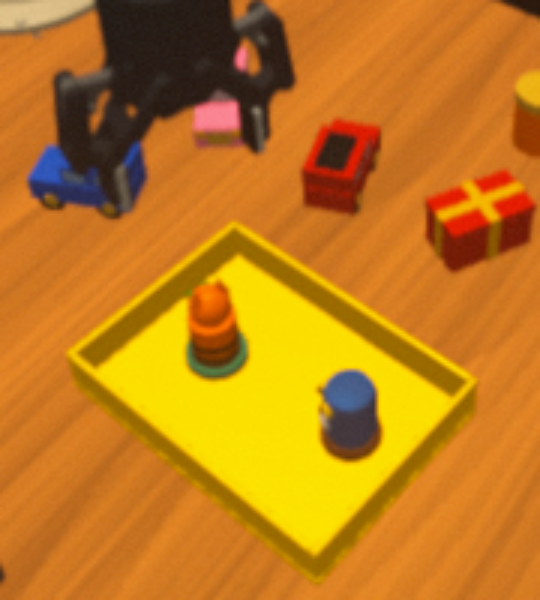

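The cat stands upright on the floor of the yellow tray at crop (215,330), clear of the walls and the owl. Now the van.

Request:
send_rows:
  steps: [1,2.2,3.5,0,0,1,2.2,3.5,0,0,1,2.2,3.5,0,0,1,2.2,3.5,0.3,0,1,2.1,3.5,0.4,0,1,0,0,0,7.9,1,0,0,0,7.9,1,0,0,0,7.9,1,0,0,0,7.9,1,0,0,0,7.9,1,0,0,0,7.9,1,0,0,0,0]

```text
clock: 10.15
position: [0.4713, -0.077, 0.1437]
ee_rot: [0.0, 0.576, 0.818, 0.0]
contact_force: [0.5, 0.1, 0.7]
width: 0.0855
gripper_force: 0.0
```

```bash
python3 - <<'E'
from h import *
go([.475,-.079,.013],19.7)
E
```

```text
shift cm [-0.3   0.27 13.07] turn 0.011844128867551262 heading y 19.7 tilt [ 0.001 -0.    -1.   ]
```

Request:
send_rows:
  steps: [1,-0.3,0.27,1.5,0,1,0,0,2.5,0,1,0,0,2.5,0,1,0,0,2.5,0,1,0,0,2,0,1,0,0,1.4,0,1,0,0,0.8,0,1,0,0,0,0,-1,0,0,0,0,-1,0,0,0,0,-1,0,0,0,0,-1,0,0,0,0]
  newtons: 35

```text
clock: 11.35
position: [0.4755, -0.0792, 0.0121]
ee_rot: [0.001, 0.576, 0.818, 0.0]
contact_force: [0.0, 0.3, 5.8]
width: 0.043
gripper_force: 35.7
```

Request:
send_rows:
  steps: [-1,0,0,0,0,-1,0,0,0,0,-1,0,0,0,0]

```text
clock: 11.65
position: [0.4755, -0.0791, 0.0121]
ee_rot: [0.001, 0.576, 0.818, 0.0]
contact_force: [-0.2, 0.9, 7.4]
width: 0.0429
gripper_force: 35.8
```

Request:
send_rows:
  steps: [-1,0,0,-0.5,0,-1,0,0,-1,0,-1,0,0,-2,0,-1,0,0,-2.5,0,-1,0,0,-2.5,0,-1,0,0,-2.5,0,-1,0,0,-2,0,-1,0,0,0,0]

```text
clock: 12.45
position: [0.4768, -0.0796, 0.1442]
ee_rot: [0.003, 0.576, 0.818, 0.001]
contact_force: [0.7, -1.1, -1.7]
width: 0.0431
gripper_force: 36.1
```

```bash
python3 - <<'E'
from h import *
im=snap('scene','scene5')
cv2.imwrite('pics/crop6.png',cv2.resize(im['color'][90:260,230:400],(600,600))[:,:,::-1])
go([.517,.3175,.145],85.4)
E
```

```text
shift cm [35.95 17.28 -0.29] turn -65.70272369866782 heading y 19.7 tilt [ 0.003 -0.001 -1.   ]
```

View pics/crop6.png

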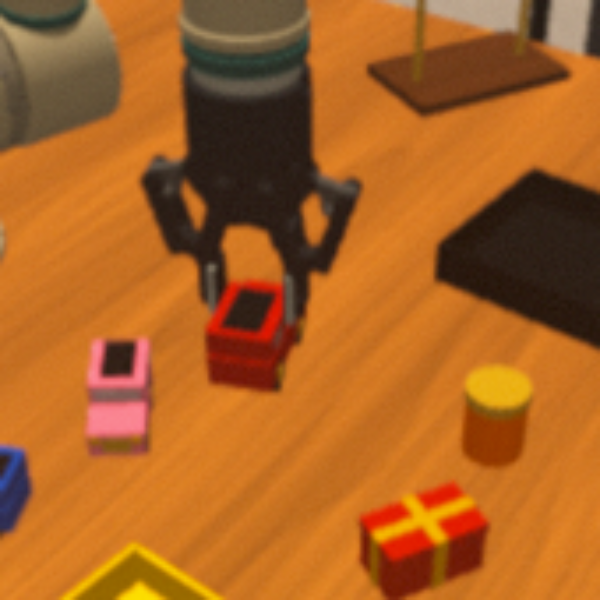

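The van is lifted level, gripped by its cab sides at crop (250,330). I'll carry it to the near half of the black tray and turn it there.

Request:
send_rows:
  steps: [-1,1.8,0.9,0,0,-1,3.6,1.7,0,0,-1,3.6,1.7,0,0,-1,3.6,1.7,0,0,-1,3.6,1.7,0,0,-1,3.6,1.7,0,0,-1,3.6,1.7,0,0,-1,3.6,1.7,0,0,-1,3.6,1.7,0,0,-1,3.4,1.7,0,0,-1,2,1.1,0,0,-1,0,0,0,0]

```text
clock: 13.7
position: [0.5156, 0.3211, 0.1389]
ee_rot: [-0.001, 0.574, 0.819, -0.001]
contact_force: [-0.4, -0.4, -2.0]
width: 0.043
gripper_force: 36.1
```

Request:
send_rows:
  steps: [-1,0,0,0,-5,-1,0,0,0,-7,-1,0,0,0,-7,-1,0,0,0,-7,-1,0,0,0,-7,-1,0,0,0,-7,-1,0,0,0,-7,-1,0,0,0,-7,-1,0,0,0,-7,-1,0,0,0,-4.7,-1,0,0,0,0]

```text
clock: 14.8
position: [0.5153, 0.3167, 0.1397]
ee_rot: [-0.001, 0.041, 0.999, -0.001]
contact_force: [-0.0, 0.5, -1.9]
width: 0.0431
gripper_force: 36.2
```

```bash
python3 - <<'E'
from h import *
im=snap('scene','scene6')
cv2.imwrite('pics/crop7.png',cv2.resize(im['color'][50:210,310:470],(600,600))[:,:,::-1])
go([.517,.3175,.0171],85.4)
E
```

```text
shift cm [-0.17  0.08 12.28] turn -0.14360156077759711 heading y 85.3 tilt [-0.002 -0.001 -1.   ]
```

View pics/crop7.png

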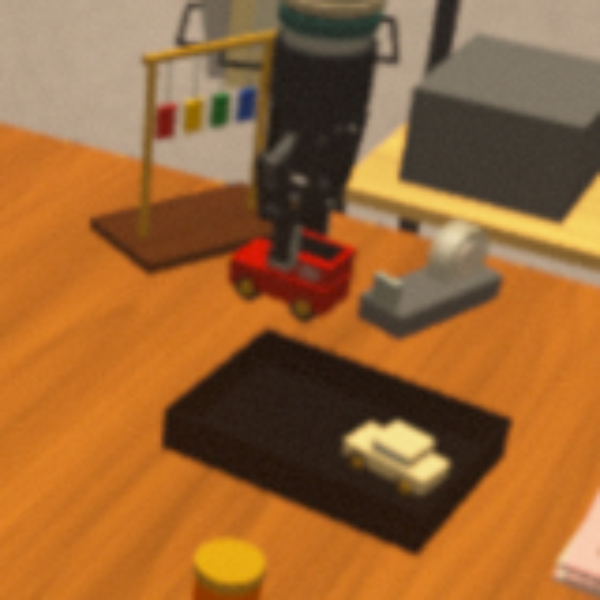

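The van hangs level above the near half of the black tray at crop (292,275), bonnet toward the robot and clear of the cream car at (397,455). I'll lower it now.

Request:
send_rows:
  steps: [-1,0,0,1.5,0,-1,0,0,2.5,0,-1,0,0,2.5,0,-1,0,0,2.2,0,-1,0,0,1.6,0,-1,0,0,1,0,-1,0,0,0.5,0,-1,0,0,0,0,-1,0,0,0,0]

```text
clock: 15.75
position: [0.5169, 0.3185, 0.0238]
ee_rot: [0.001, 0.04, 0.999, 0.0]
contact_force: [0.1, -0.7, -1.4]
width: 0.0427
gripper_force: 36.1
```

Request:
send_rows:
  steps: [-1,0,0,0.1,0,-1,0,0,0,0]

```text
clock: 15.95
position: [0.5167, 0.3185, 0.0228]
ee_rot: [0.001, 0.04, 0.999, 0.0]
contact_force: [0.3, 1.0, -1.3]
width: 0.043
gripper_force: 36.1
```

Request:
send_rows:
  steps: [-1,0,0,0.1,0,-1,0,0,0.1,0,-1,0,0,0.1,0,-1,0,0,0,0]

```text
clock: 16.35
position: [0.5161, 0.3182, 0.0189]
ee_rot: [-0.0, 0.04, 0.999, -0.0]
contact_force: [-0.2, -0.3, -1.3]
width: 0.0428
gripper_force: 36.1
```

Request:
send_rows:
  steps: [-1,0,0,0.1,0,-1,0,0,0,0]

```text
clock: 16.55
position: [0.5162, 0.3183, 0.018]
ee_rot: [-0.0, 0.04, 0.999, -0.0]
contact_force: [0.6, 0.8, -2.6]
width: 0.043
gripper_force: 36.1
```

Request:
send_rows:
  steps: [-1,0,0,0.1,0,-1,0,0,0,0]

```text
clock: 16.75
position: [0.5164, 0.3184, 0.0173]
ee_rot: [0.0, 0.04, 0.999, 0.0]
contact_force: [-1.0, 0.7, 0.5]
width: 0.043
gripper_force: 36.2
```

Request:
send_rows:
  steps: [-1,0,0,0.1,0,-1,0,0,0,0]

```text
clock: 16.95
position: [0.5165, 0.3185, 0.0172]
ee_rot: [0.0, 0.04, 0.999, 0.0]
contact_force: [-0.9, -0.5, 5.2]
width: 0.0431
gripper_force: 36.8
```

The wheels are on the tray floor. I'll release the van and lift away.

Request:
send_rows:
  steps: [-1,0,0,-0.05,0,0.2,0,0,0,0,0.4,0,0,0,0,0.7,0,0,0,0,1,0,0,0,0,1,0,0,0,0,1,0,0,0,0,1,0,0,-1,0,1,0,0,-2,0,1,0,0,-3,0,1,0,0,-4,0,1,0,0,-4,0]

```text
clock: 18.15
position: [0.516, 0.3182, 0.1585]
ee_rot: [-0.0, 0.04, 0.999, -0.0]
contact_force: [0.7, 0.2, 0.7]
width: 0.0854
gripper_force: 0.0
```

Request:
send_rows:
  steps: [1,0,0,-4,0,1,0,0,0,0,1,0,0,0,0]

```text
clock: 18.45
position: [0.5168, 0.3186, 0.1986]
ee_rot: [0.002, 0.04, 0.999, 0.001]
contact_force: [-0.0, -0.2, -0.2]
width: 0.0855
gripper_force: 0.0
```

```bash
python3 - <<'E'
from h import *
im=snap('scene','scene7')
cv2.imwrite('pics/crop8.png',cv2.resize(im['color'][120:370,200:460],(624,600))[:,:,::-1])
E
```

```text
(no output)
```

View pics/crop8.png

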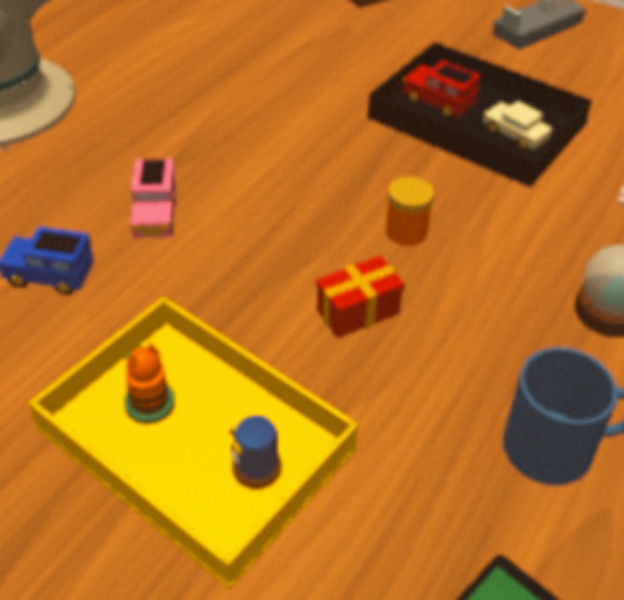

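The van stands on its wheels in the black tray at crop (442,87), and the cat stands upright in the yellow tray at crop (148,382). The gripper is clear of everything.

```bash
python3 -c "from rig import sign_off; print(sign_off())"
```

```text
the job is handed in; nothing more can be done
None
```

The red van is on its wheels in the black tray and the orange cat stands upright in the yellow tray, both set down on the tray floor; the job was handed in at about 18.5 s of the 56 s allowed.

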